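Check two valve bodies with a plug gauge and pull out the faulty one

TASK

Take the plug gauge from its green stand and try it in the bore of both valve bodies, the one in the left nest first (the robot's left), lowering it each time until its flange rests on the rim or it will go no further. Stand the body that stops the gauge part-way upright on the floor of the red crate; the one that takes the gauge all the way stays upright in its nest, with the gauge left standing in it, fully down, to mark it as passed. Do not disturb the other things on the bench.

Things in the scene. Friction and masses are not known exactly. Their poses are not given: they have to be found in the camera images.
- valve_a_mid (a point): Upright blue moulded valve body, loose, about 0.22 kg, 90 mm tall: blue foot disc 72 mm across up to 10 mm, white seal disc 68 mm across up to 16 mm, then a plain round tube 48 mm across to the rim. Two look-alikes; nothing outside shows a fault. This point is on its axis, half-way up (45 mm above its underside); z is up.
- valve_a_rim (a point): Centre of the bore's mouth, at the top rim of the same body as valve_a_mid, 90 mm above its underside; z points up out of the bore. The bore is 27 mm across and looks black inside. In a good body it is 74 mm deep, so the gauge's 60 mm plug goes in up to its flange; in a faulty one a ledge of flash inside stops the plug's nose 30 mm below the rim.
- valve_b_mid (a point): Upright blue moulded valve body, loose, about 0.22 kg, 90 mm tall: blue foot disc 72 mm across up to 10 mm, white seal disc 68 mm across up to 16 mm, then a plain round tube 48 mm across to the rim. Two look-alikes; nothing outside shows a fault. This point is on its axis, half-way up (45 mm above its underside); z is up.
- valve_b_rim (a point): Centre of the bore's mouth, at the top rim of the same body as valve_b_mid, 90 mm above its underside; z points up out of the bore. The bore is 27 mm across and looks black inside. In a good body it is 74 mm deep, so the gauge's 60 mm plug goes in up to its flange; in a faulty one a ledge of flash inside stops the plug's nose 30 mm below the rim.
- valve_a: The valve body that carries valve_a_mid; origin at the centre of its underside.
- valve_b: The valve body that carries valve_b_mid; origin at the centre of its underside.
- gauge_handle (a point): The plug gauge, loose, about 0.28 kg, 132 mm long, standing nose down in its stand: from the nose up a steel plug (60 mm), a steel flange 40 mm across and 8 mm thick, and a yellow square handle 28 x 28 mm and 64 mm tall. This point is the handle's centre, 100 mm above the nose; x and y are square to the handle's flat faces, z is up.
- gauge_tip (a point): Centre of the flat end of the gauge's nose, 100 mm below the handle's centre; z points up along the gauge. The plug is 24 mm across and 60 mm long; its nose tapers to 18 mm over the last 4 mm.
- gauge: The gauge; origin at the nose end, same as gauge_tip.
- stand_mouth (a point): The gauge's stand, a fixed green block 80 x 80 mm and 70 mm tall. This point is the centre of its hole's mouth on the top face. The hole is 29 mm across and 64 mm deep; the gauge starts in it with the flange resting on the top face (nose 60 mm below this point).
- fixture: Fixed aluminium plate 130 x 300 x 16 mm with two round nests side by side, origin at the centre of its underside; y runs along its length towards the left nest as the robot sees it. It may stand turned by up to about 20 degrees.
- nest_left (a point): Centre of the floor of the plate's left nest (the robot's left, +y), 10 mm above the table. A nest is 81 mm across and 6 mm deep; a valve body stands in each at the start.
- nest_right (a point): Centre of the floor of the plate's right nest, 160 mm from the left one.
- crate: Red open reject crate, fixed, 180 x 180 mm outside, walls 45 mm tall and 5 mm thick, floor 5 mm thick; origin at the centre of its underside.
- tower: Bystander: finished blue and white valve, 138 mm tall, 92 mm across, loose; origin at the centre of its underside.
- float: Bystander: blue float ball, 90 mm across, on a white boss, loose; origin at the centre of its underside.
- tub: Bystander: open cardboard tub of white fittings, 130 x 170 x 50 mm, loose; origin at the centre of its underside.
- seal: Bystander: white seal ring lying flat, 100 mm across, 10 mm thick, loose; origin at the centre of its underside.
There are look-alikes about, which are no part of the job. What is meant by the gauge is not blue, and is the larger of those in its own colour. Leave any yellow look-alike of the valve_b alone.

How it is judged:
On the way, in this order (a step that is already met when the one before it is completed fails the run):
1. the gauge has been tried in the left-hand body, down to its flange or to the ledge (((y of valve_a_mid in the frame of fixture above 0 m and (horizontal distance between gauge_tip and valve_a_rim below 0.008 m and (z of gauge_tip in the frame of valve_a_rim below -0.055 m or (z of gauge_tip in the frame of valve_a_rim below -0.025 m and contact force between gauge and valve_a above 1 N)))) or (y of valve_b_mid in the frame of fixture above 0 m and (horizontal distance between gauge_tip and valve_b_rim below 0.008 m and (z of gauge_tip in the frame of valve_b_rim below -0.055 m or (z of gauge_tip in the frame of valve_b_rim below -0.025 m and contact force between gauge and valve_b above 1 N)))))), for 0.1 s.
2. then the gauge has been tried in the right-hand body in the same way (((y of valve_a_mid in the frame of fixture below 0 m and (horizontal distance between gauge_tip and valve_a_rim below 0.008 m and (z of gauge_tip in the frame of valve_a_rim below -0.055 m or (z of gauge_tip in the frame of valve_a_rim below -0.025 m and contact force between gauge and valve_a above 1 N)))) or (y of valve_b_mid in the frame of fixture below 0 m and (horizontal distance between gauge_tip and valve_b_rim below 0.008 m and (z of gauge_tip in the frame of valve_b_rim below -0.055 m or (z of gauge_tip in the frame of valve_b_rim below -0.025 m and contact force between gauge and valve_b above 1 N)))))), for 0.1 s.
At the end, for the whole second after the job is handed in: The body that stops the gauge stands upright (7 deg) on the crate floor, within 60 mm of its centre each way; the other stands upright in a nest, within 12 mm of its centre, with the gauge upright in its bore, within 5 mm of fully down; all at rest (((x of valve_a_mid in the frame of crate between -0.06 and 0.06 m and y of valve_a_mid in the frame of crate between -0.06 and 0.06 m and z of valve_a_mid in the frame of crate below 0.058 m and angle between valve_a_mid's own z axis and vertical below 0.12 rad and (horizontal distance between valve_b_mid and nest_left below 0.012 m or horizontal distance between valve_b_mid and nest_right below 0.012 m) and height (world z) of valve_b_mid below 0.061 m and angle between valve_b_mid's own z axis and vertical below 0.08 rad and horizontal distance between gauge_tip and valve_b_rim below 0.008 m and z of gauge_tip in the frame of valve_b_rim below -0.055 m) or (x of valve_b_mid in the frame of crate between -0.06 and 0.06 m and y of valve_b_mid in the frame of crate between -0.06 and 0.06 m and z of valve_b_mid in the frame of crate below 0.058 m and angle between valve_b_mid's own z axis and vertical below 0.12 rad and (horizontal distance between valve_a_mid and nest_left below 0.012 m or horizontal distance between valve_a_mid and nest_right below 0.012 m) and height (world z) of valve_a_mid below 0.061 m and angle between valve_a_mid's own z axis and vertical below 0.08 rad and horizontal distance between gauge_tip and valve_a_rim below 0.008 m and z of gauge_tip in the frame of valve_a_rim below -0.055 m)) and angle between gauge_tip's own z axis and vertical below 0.12 rad and linear speed of each of valve_a, valve_b, gauge below 0.02 m/s); the robot touches nothing.
It fails at once if the bystander tower is shifted by more than 30 mm (distance of tower from where it was at the start of the episode above 0.03 m).
It fails at once if the bystander float is shifted by more than 30 mm (distance of float from where it was at the start of the episode above 0.03 m).
It fails at once if the bystander tub is shifted by more than 30 mm (distance of tub from where it was at the start of the episode above 0.03 m).
It fails at once if the bystander seal is shifted by more than 30 mm (distance of seal from where it was at the start of the episode above 0.03 m).
It also fails if it takes over 69 s, if anything falls off the work surface, if the arm or the gripper's body presses on something with over 40 N, if the wrist force passes 120 N, or if a joint passes its speed limit or range.

ROBOT

A 6-joint arm with a two-finger parallel gripper is mounted at the origin on the work surface. World frame = base frame: x ahead of the robot, y to its left, z up, the work surface at z = 0. Lengths are in m, angles in rad, forces in N, time in s.
With the tool pointing down it reaches from about 0.35 to 0.8 m from the base axis. Payload 7.3 kg.
Tool frame: the origin (TCP) lies at the very end of the fingers, on their centre line; the grasp point (between the pads) lies 19 mm behind it (env.grip_point_offset is the distance from the TCP to the grasp point, in m); z points along the fingers, x is the direction in which the jaws open and shut, and the axes are right-handed (so a half turn about z gives the same grasp; the last joint's range is limited). The gripper opens to 85 mm and grips with 20 to 120 N. Pads are 22 mm wide; open, the fingers measure 114 mm over their backs; the gripper's body (76 mm by 85 mm) begins 54 mm behind the grasp point. The pads swing forward as they close: fully open they stand 13 mm farther back than shut.
Start: joints at [1.07, 0.342, 1.524, -0, 1.275, -0.146], TCP at [0.182, 0.492, 0.231] pointing down, gripper open.
Joint ranges: [-2.53, 2.53], [-0.77, 2.02], [0.04, 2.7], [-1, 4.14], [0.28, 2.66], [-3.11, 3.11]. Speed limits (rad/s): [2.57, 2.57, 3.14, 3.14, 3.14, 3.14].

INTERFACE

Orientations are given as [roll, pitch, yaw] about the fixed x, y, z axes, in that order (R = Rz(yaw) Ry(pitch) Rx(roll)).
In Python, from cell import status, viewer, ticket, env gives the robot as it stands.
- The arm moves only by the tool servo_tool, never from a script. Its argument "targets" is text: rows parted by semicolons, each of 7 numbers parted by spaces: the shift along the world's x, y, z in m, then the turn, a rotation vector about the world's x, y, z in rad, then the opening, from 0 (shut) to 1 (fully open). A call has exactly 8 rows; each row is the pose to reach, as a shift and turn from the pose measured when the call began; what a row does not reach only later rows make up. A row lasts 1/10 s, in which the tool goes at most 50 mm and 8.59 degrees, less where a joint would pass 70% of its speed; a pose out of reach is approached as far as the arm can. A call with a gripper value outside its range is refused whole. The fingers move at their own pace and stop on an object; the grip force is fixed at half the most. Time passes only in rows, so rows that repeat a pose let the fingers close, or fill a call up. It gives the time, the measured TCP pose, the force and the opening at its end, in the units of the state.
- status.get_state(): the state, without advancing time (a new reading comes with each control period).
- viewer.get_image(name): name is "scene" or "top"; returns a dict with "color" (480x640x3 uint8, blue, green, red), "fx", "fy", "cx", "cy" (pixels), "rvec" (rotation vector, rad) and "tvec" (3), from world to camera coordinates, as OpenCV has them. Camera axes: x right, y down, z forward; pixel columns grow to the right and rows downward; lengths in m; the calibration is good to about 2 mm. A picture is of the moment at which its call begins. There is no depth.
- ticket.hand_in(): hands the job in, once; it reports no verdict.
The state is a dict: "time": time; "q": joint angles; "qvel": joint speeds; "tau": joint torques, N m; "ee_pos": TCP position; "eef_rot": TCP orientation; "force": force on the tool from outside, world axes, zero at the start; "moment": the same for the moment, N m; "opening": finger opening in m.
Only numpy, scipy, OpenCV 4.12 (cv2) and the standard library are available. Lean on these libraries where they do the work, as an engineer would, in place of code of your own. Each camera call takes 0.05 s, during which the arm holds its last target.

## Working session

There is one attempt and no reset: what is moved stays moved. The work goes in short steps, Python scripts to look and compute and a tool call to move; the robot and the scene stay as the last step left them, time stands still between calls to the robot, and variables do not carry over. Pictures are saved under pics/ and viewed, and the job is handed in when it is done.

Besides the shell and the picture viewer there is one more tool, called after "Emit:" in YAML: its name, and indented under it one key for each argument. servo_tool: Moves the arm, as the interface text tells. Its arguments: {"type":"object","properties":{"targets":{"type":"string"}},"required":["targets"]}

```bash
mkdir -p pics; ls; python3 - <<'E'
from cell import status, viewer, ticket, env
import cv2
print(status.get_state()); print(env.grip_point_offset)
for n in("scene","top"):
    d=viewer.get_image(n); cv2.imwrite(f"pics/{n}0.png",d["color"]); print({k:v for k,v in d.items() if k!="color"})
E
```

```text
pics
{'time': 0.0, 'q': array([ 1.06998781e+00,  3.42699471e-01,  1.52499954e+00, -5.73449976e-06,
        1.27541638e+00, -1.45995065e-01]), 'qvel': array([-0.00177993,  0.00052265, -0.00011246,  0.00067784, -0.00159278,
        0.00056012]), 'tau': array([ 1.38390089e-03, -4.33681262e+01, -2.46012962e+01, -6.45130370e-06,
        7.91531667e-03, -7.51483270e-06]), 'ee_pos': array([0.1821781 , 0.49195326, 0.23064413]), 'eef_rot': array([-3.14137655e+00,  1.50733902e-03,  1.21598472e+00]), 'force': array([-0.95344485,  0.46808688, -0.66390188]), 'moment': array([ 0.00464912, -0.02950153, -0.02162232]), 'opening': 0.08528009238318958}
0.0187
{'fx': 464.07740472679916, 'fy': 464.07740472679916, 'cx': 312.75978830167566, 'cy': 235.12041828104802, 'rvec': array([ 1.80245647,  1.4666418 , -0.70335456]), 'tvec': array([-0.11527074, -0.285093  ,  1.5204935 ])}
{'fx': 456.53795964953207, 'fy': 456.53795964953207, 'cx': 318.5946475930268, 'cy': 236.38781833167607, 'rvec': array([ 2.18121895, -2.15689354,  0.14306675]), 'tvec': array([-0.0150773 ,  0.60631412,  0.97342326])}
```

View pics/scene0.png

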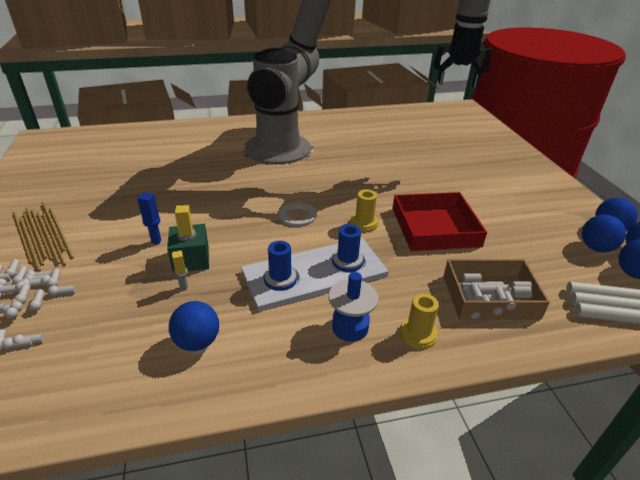

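View pics/top0.png

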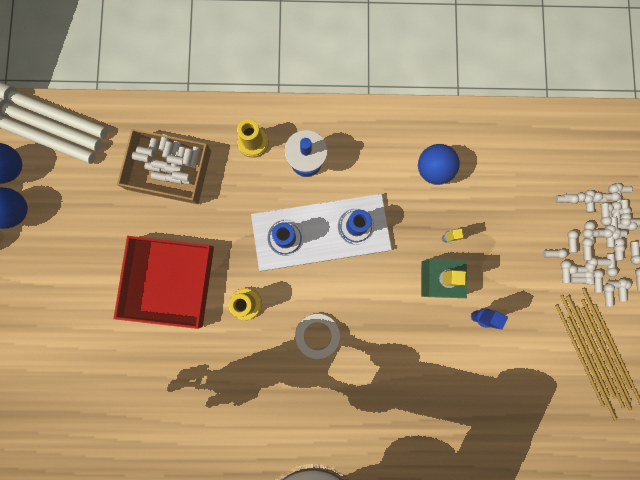

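The scene view shows the gauge (yellow handle) in the green stand at (187,225), with a smaller yellow look-alike next to it. The valve bodies are at (280,260) and (349,245), and the crate is at (438,220). I'll zoom in to measure.

```bash
cat > h.py <<'E'
import numpy as np, cv2
from cell import status, viewer, ticket, env
def cam(n):
    d=viewer.get_image(n); K=np.array([[d["fx"],0,d["cx"]],[0,d["fy"],d["cy"]],[0,0,1.]])
    return d["color"],K,d["rvec"],d["tvec"]
def proj(c,P): return cv2.projectPoints(np.atleast_2d(np.array(P,float)),c[2],c[3],c[1],None)[0][:,0]
def ray(c,uv,z):
    R=cv2.Rodrigues(c[2])[0]; o=-R.T@c[3]; d=R.T@np.linalg.inv(c[1])@[uv[0],uv[1],1]
    return o+d*(z-o[2])/d[2]
def crop(c,x,y,w,h,f,name):
    cv2.imwrite(name,cv2.resize(c[0][y:y+h,x:x+w],None,fx=f,fy=f,interpolation=cv2.INTER_CUBIC))
E
python3 - <<'E'
from h import *
c=cam("top"); crop(c,230,170,195,110,4,"pics/t1.png"); crop(c,400,215,120,120,5,"pics/t2.png")
crop(c,100,220,130,120,5,"pics/t3.png")
s=cam("scene"); crop(s,235,215,160,100,5,"pics/s1.png"); crop(s,130,190,100,110,5,"pics/s2.png")
crop(s,380,180,120,80,6,"pics/s3.png")
E
```

```text
(no output)
```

View pics/t1.png

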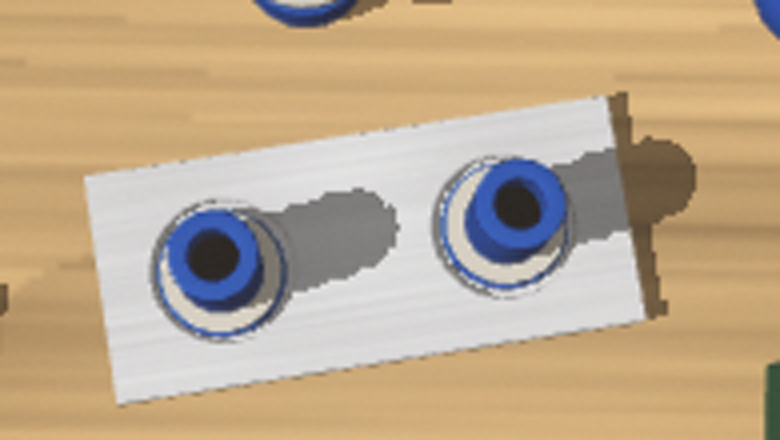

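View pics/t2.png

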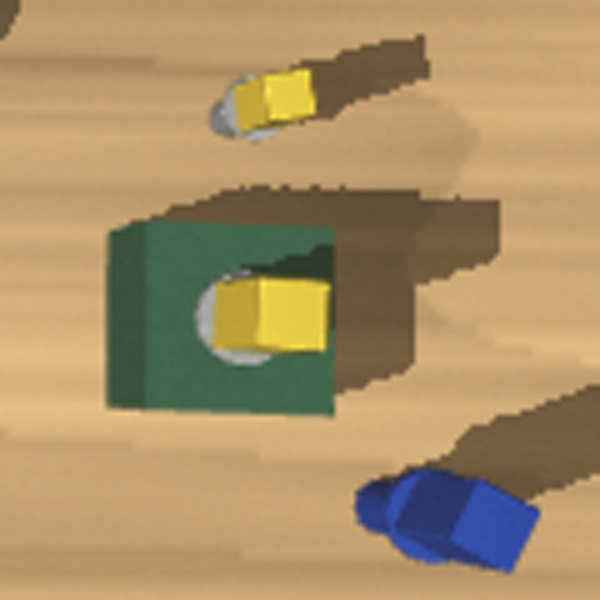

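View pics/t3.png

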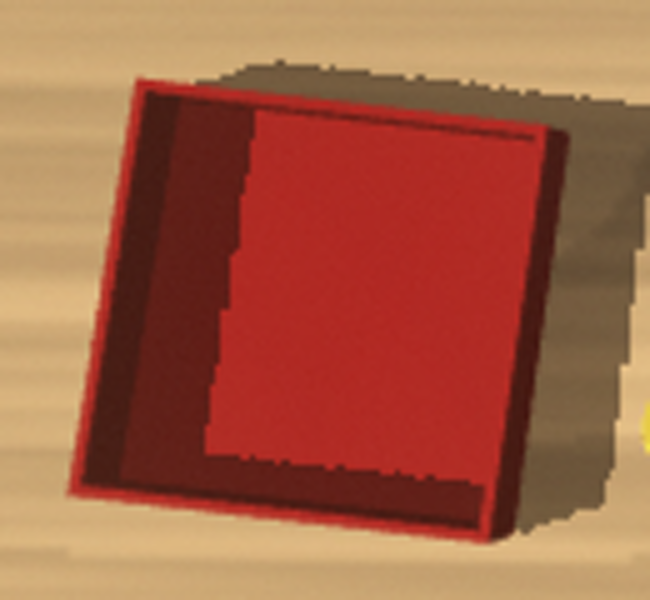

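View pics/s1.png

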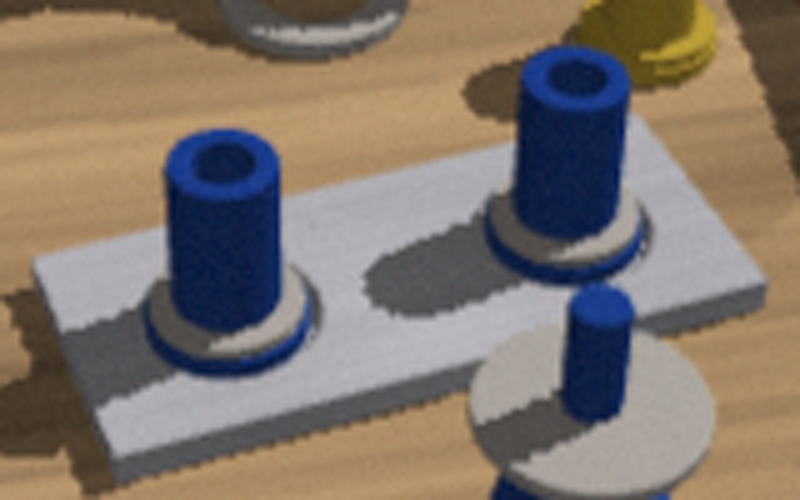

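View pics/s2.png

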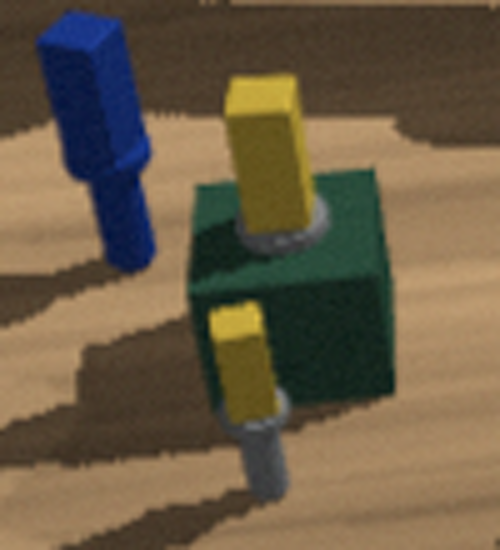

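```bash
python3 - <<'E'
from h import *
c=cam("top"); s=cam("scene")
def T(p,x,y,f): return ((p[0]+.5)/f-.5+x,(p[1]+.5)/f-.5+y)
def show(n,pts,cc,x,y,f,z):
    P=np.array([ray(cc,T(p,x,y,f),z)[:2] for p in pts]); print(n,P.round(4).tolist(),"mean",P.mean(0).round(4))
    if len(P)==4:
        e=np.roll(P,-1,0)-P; print("  len",np.hypot(*e.T).round(4),"ang",np.degrees(np.arctan2(e[:,1],e[:,0])).round(1))
show("handle",[(264,278),(330,280),(326,352),(260,349)],c,400,215,5,.142)
show("stand",[(148,220),(335,226),(335,416),(145,410)],c,400,215,5,.07)
show("flangeL",[(242,318)],c,400,215,5,.078)
show("crate",[(137,79),(548,125),(490,541),(68,495)],c,100,220,5,.045)
show("plate",[(85,176),(607,96),(646,318),(118,405)],c,230,170,4,.016)
show("boreTop L,R",[(210,256),(518,204)],c,230,170,4,.1)
show("rimouter L ellipse",[(210,256)],c,230,170,4,.1)
show("scene handle",[(262,93)],s,130,190,5,.142)
show("scene h corners",[(232,83),(296,77),(300,110),(228,114)],s,130,190,5,.142)
show("scene bore R,L",[(224,165),(577,77)],s,235,215,5,.1)
show("scene plate",[(34,262),(630,112),(764,283),(118,459)],s,235,215,5,.016)
# bystander heights
show("scene crate",[(0,0)],s,380,180,6,.045)
E
```

```text
handle [[0.5303, -0.2705], [0.5298, -0.2966], [0.5016, -0.2942], [0.5025, -0.2683]] mean [ 0.516  -0.2824]
  len [0.0261 0.0283 0.026  0.0279] ang [-91.1 175.3  88.   -4.6]
stand [[0.5577, -0.2438], [0.556, -0.3238], [0.4757, -0.3216], [0.4774, -0.2411]] mean [ 0.5167 -0.2825]
  len [0.08   0.0803 0.0805 0.0803] ang [-91.2 178.4  88.8  -1.9]
flangeL [[0.5163, -0.2806]] mean [ 0.5163 -0.2806]
crate [[0.6024, 0.4083], [0.5844, 0.2296], [0.4063, 0.2475], [0.4239, 0.4271]] mean [0.5043 0.3281]
  len [0.1796 0.1791 0.1805 0.1795] ang [-95.7 174.3  84.4  -6. ]
plate [[0.6586, 0.145], [0.7087, -0.1508], [0.5818, -0.1721], [0.5297, 0.1231]] mean [ 0.6197 -0.0137]
  len [0.3    0.1286 0.2998 0.1307] ang [ -80.4 -170.5  100.     9.6]
boreTop L,R [[0.6037, 0.0681], [0.6329, -0.0912]] mean [ 0.6183 -0.0115]
rimouter L ellipse [[0.6037, 0.0681]] mean [0.6037 0.0681]
scene handle [[0.5157, -0.2805]] mean [ 0.5157 -0.2805]
scene h corners [[0.5056, -0.2931], [0.5059, -0.2664], [0.5316, -0.2649], [0.529, -0.2943]] mean [ 0.518  -0.2797]
  len [0.0267 0.0257 0.0296 0.0234] ang [ 89.2   3.4 -95.  176.9]
scene bore R,L [[0.6348, -0.0916], [0.6041, 0.0677]] mean [ 0.6194 -0.0119]
scene plate [[0.5835, -0.1708], [0.5291, 0.1215], [0.6593, 0.1437], [0.7098, -0.1488]] mean [ 0.6204 -0.0136]
  len [0.2973 0.1321 0.2968 0.1282] ang [ 100.5    9.7  -80.2 -170.1]
scene crate [[0.325, 0.2359]] mean [0.325  0.2359]
```

View pics/s3.png

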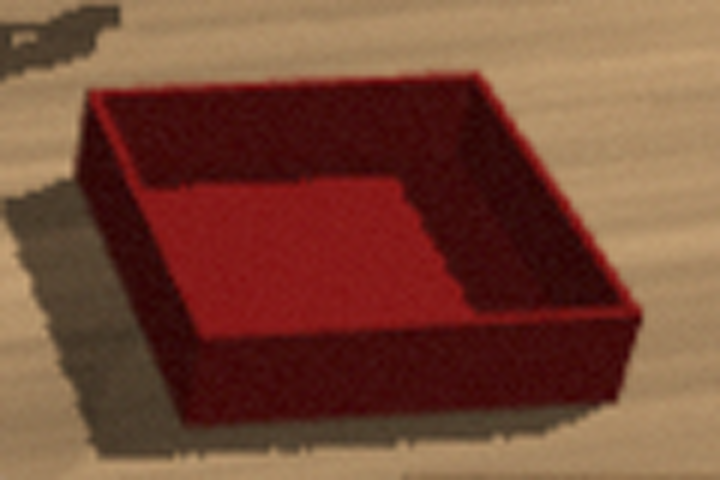

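Emit:
servo_tool:
  targets: "0.035 -0.036 0 0 0 0.04 1; 0.07 -0.072 0 0 0 0.08 1; 0.105 -0.108 0 0 0 0.12 1; 0.14 -0.144 0 0 0 0.16 1; 0.175 -0.18 0 0 0 0.2 1; 0.21 -0.216 0 0 0 0.24 1; 0.24 -0.252 0 0 0 0.28 1; 0.27 -0.29 0 0 0 0.3 1"

```text
time: 1.1
ee_pos: [0.4535, 0.2005, 0.2312]
eef_rot: [3.141, 0.0, 1.517]
force: [0.9, 0.3, 0.1]
opening: 0.0855
```

```bash
python3 - <<'E'
from h import *
s=status.get_state(); print(s['time'],s['ee_pos'],s['eef_rot'],s['q'],s['force'])
E
```

```text
1.1 [0.45346132 0.20049248 0.23116432] [3.14133976e+00 1.99365136e-04 1.51720950e+00] [ 2.61759473e-01  2.88685525e-01  1.60193633e+00 -2.82299196e-04
  1.25079222e+00 -1.25536128e+00] [0.89400679 0.27596648 0.08891613]
```

Emit:
servo_tool:
  targets: "0.006 -0.049 0 0 0 0 1; 0.012 -0.098 0 0 0 0 1; 0.018 -0.147 0 0 0 0 1; 0.024 -0.196 0 0 0 0 1; 0.03 -0.245 0 0 0 0 1; 0.036 -0.294 0 0 0 0 1; 0.042 -0.343 0 0 0 0 1; 0.048 -0.392 0 0 0 0 1"

```text
time: 1.9
ee_pos: [0.5013, -0.1936, 0.2313]
eef_rot: [3.141, 0.0, 1.517]
force: [-0.8, -0.0, 0.3]
opening: 0.0854
```

Emit:
servo_tool:
  targets: "0.007 -0.044 0 0 0 0 1; 0.0147 -0.088 0 0 0 0 1; 0.0147 -0.088 -0.02 0 0 0 1; 0.0147 -0.088 -0.06 0 0 0 1; 0.0147 -0.088 -0.1 0 0 0 1; 0.0147 -0.088 -0.125 0 0 0 1; 0.0147 -0.088 -0.138 0 0 0 1; 0.0147 -0.088 -0.138 0 0 0 1"

```text
time: 2.7
ee_pos: [0.5153, -0.2811, 0.0917]
eef_rot: [-3.139, -0.002, 1.517]
force: [0.3, -0.2, 0.8]
opening: 0.0855
```

```bash
python3 - <<'E'
from h import *
c=cam("top"); s=cam("scene")
a=cv2.resize(c[0][180:340,390:530],None,fx=3,fy=3); b=cv2.resize(s[0][150:310,110:250],None,fx=3,fy=3)
cv2.imwrite("pics/g1.png",np.hstack([a,b])[:,:800]); print(status.get_state()['ee_pos'])
E
```

```text
[ 0.51670027 -0.28205381  0.09437838]
```

View pics/g1.png

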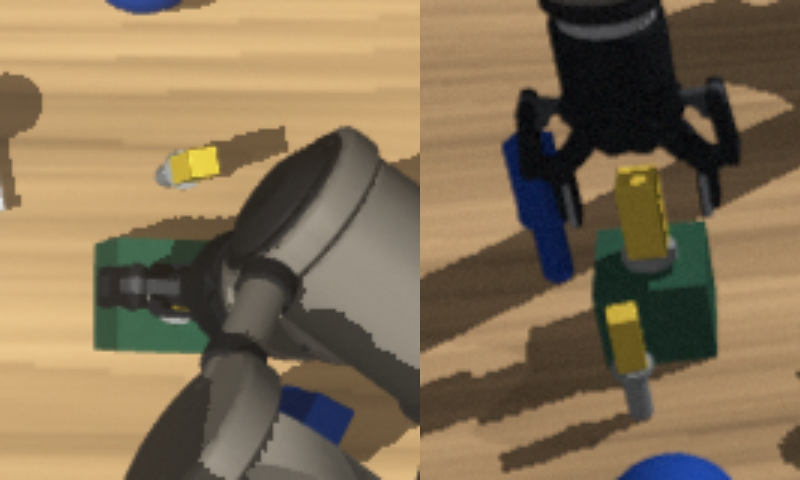

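The fingers straddle the handle in the scene crop and don't touch either look-alike, so I'll close.

Emit:
servo_tool:
  targets: "0 0 0 0 0 0 0.5; 0 0 0 0 0 0 0; 0 0 0 0 0 0 0; 0 0 0 0 0 0 0; 0 0 0 0 0 0 0; 0 0 0 0 0 0 0; 0 0 0 0 0 0 0; 0 0 0 0 0 0 0"

```text
time: 3.6
ee_pos: [0.517, -0.2822, 0.0951]
eef_rot: [3.139, 0.002, 1.517]
force: [-0.9, -0.1, 6.5]
opening: 0.0275
```

Emit:
servo_tool:
  targets: "0 0 0.01 0 0 0 0; 0 0 0.025 0 0 0 0; 0 0 0.045 0 0 0 0; 0 0 0.07 0 0 0 0; 0 0 0.095 0 0 0 0; 0 0 0.12 0 0 0 0; 0 0 0.135 0 0 0 0; 0 0 0.14 0 0 0 0"

```text
time: 4.4
ee_pos: [0.5174, -0.2825, 0.237]
eef_rot: [3.136, 0.003, 1.517]
force: [0.5, 0.1, -3.5]
opening: 0.0277
```

```bash
python3 - <<'E'
from h import *
s=cam("scene"); crop(s,110,90,160,160,4,"pics/g2.png"); print(status.get_state()['ee_pos'],status.get_state()['eef_rot'],status.get_state()['force'])
E
```

```text
[ 0.51728322 -0.28238969  0.23663638] [3.13686919e+00 2.85593194e-03 1.51707601e+00] [ 0.44789326 -0.4942375  -1.88154735]
```

View pics/g2.png

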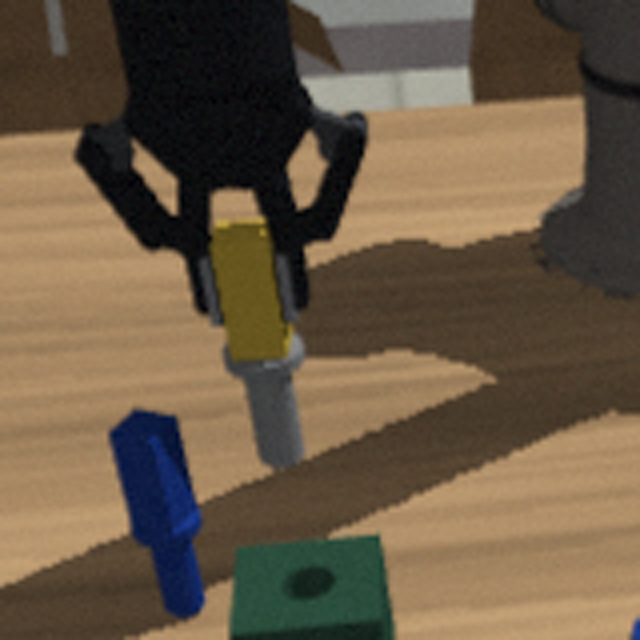

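```bash
python3 - <<'E'
from h import *
s=cam("scene")
st=status.get_state();p=st['ee_pos']; R=cv2.Rodrigues(np.zeros(3))[0]
from scipy.spatial.transform import Rotation as Ro
R=Ro.from_euler('xyz',st['eef_rot']).as_matrix(); print(R[:,2])
nz=p[2]-.0851
P=[[p[0],p[1],nz],[p[0],p[1],nz+.06],[p[0],p[1],nz+.068],[p[0],p[1],nz+.132]]
q=proj(s,P); print(((q-[110,90]+.5)*4-.5).round(0))
for P0 in [(285,452),]: 
  u=((P0[0]+.5)/4-.5+110,(P0[1]+.5)/4-.5+90); print(ray(s,u,nz))
im=s[0].copy()
def ring(c,r,z): 
  t=np.linspace(0,2*np.pi,60); return np.c_[c[0]+r*np.cos(t),c[1]+r*np.sin(t),z+0*t]
im=cv2.resize(im[90:250,110:270],None,fx=4,fy=4,interpolation=cv2.INTER_CUBIC)
for r,z in((.009,nz),(.012,nz+.004),(.012,nz+.06),(.02,nz+.06),(.02,nz+.068)):
  q=((proj(s,ring(p,r,z))-[110,90]+.5)*4-.5); cv2.polylines(im,[q.round().astype(np.int32)],True,(0,255,0),1)
cv2.imwrite("pics/g3.png",im[200:500,150:400].repeat(2,0).repeat(2,1))
E
```

```text
[ 0.0032371  -0.00212852 -0.9999925 ]
[[284. 463.]
 [265. 365.]
 [263. 351.]
 [241. 236.]]
[ 0.50637519 -0.28168178  0.1502623 ]
```

View pics/g3.png

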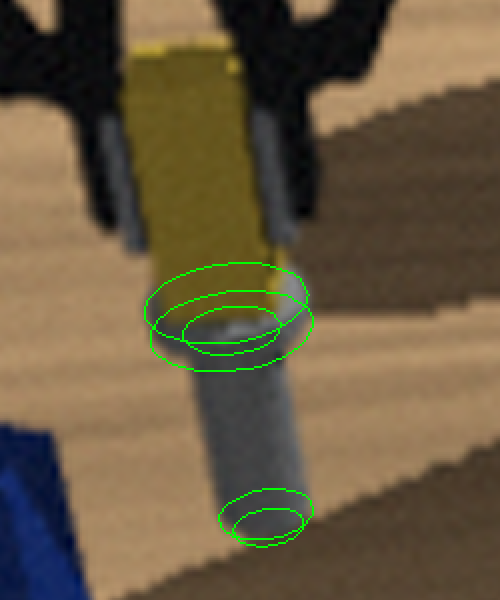

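Emit:
servo_tool:
  targets: "0.01 0.042 0 0 0 0 0; 0.022 0.089 0 0 0 0 0; 0.034 0.136 0 0 0 0 0; 0.046 0.183 0 0 0 0 0; 0.058 0.23 0 0 0 0 0; 0.07 0.28 0 0 0 0 0; 0.08 0.32 0 0 0 0 0; 0.087 0.35 0 0 0 0 0"

```text
time: 5.3
ee_pos: [0.6035, 0.0709, 0.2336]
eef_rot: [3.141, 0.002, 1.519]
force: [0.2, -0.5, -2.9]
opening: 0.0273
```

```bash
cat > ov.py <<'E'
from h import *
import sys
# overlay: bore rim ring at given xy & gauge model at TCP offset
def ring(c,r,z): 
  t=np.linspace(0,2*np.pi,60); return np.c_[c[0]+r*np.cos(t),c[1]+r*np.sin(t),z+0*t]
def ov(name,cn,x,y,w,h,f,rings,c=None):
  c=c or cam(cn)
  im=cv2.resize(c[0][y:y+h,x:x+w],None,fx=f,fy=f,interpolation=cv2.INTER_CUBIC); raw=im.copy()
  for ctr,r,z,col in rings:
    q=((proj(c,ring(ctr,r,z))-[x,y]+.5)*f-.5); cv2.polylines(im,[q.round().astype(np.int32)],True,col,1)
  cv2.imwrite(name,np.hstack([raw,im])); return c
E
python3 - <<'E'
from ov import *
st=status.get_state();p=st['ee_pos'];print(st['time'],p,st['eef_rot'],st['force'])
nz=p[2]-.0851;G=(0,255,0);Rr=(0,0,255)
L=(.604,.068)
rs=[(p,.009,nz,G),(p,.012,nz+.004,G),(p,.02,nz+.06,G),(p,.02,nz+.068,G),(L,.0135,.1,Rr),(L,.024,.1,Rr)]
ov("pics/l1.png","scene",320,150,66,100,6,rs)
ov("pics/l1t.png","top",240,170,100,90,4,rs)
E
```

```text
5.3 [0.60347164 0.07087286 0.23355957] [3.14124665e+00 1.54654144e-03 1.51907301e+00] [ 0.15349967 -0.48708015 -2.87840907]
```

View pics/l1.png

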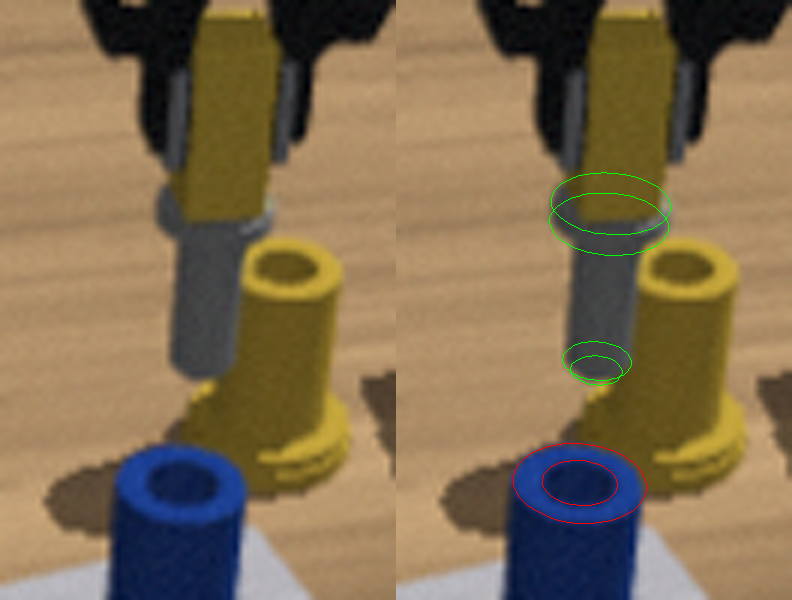

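View pics/l1t.png

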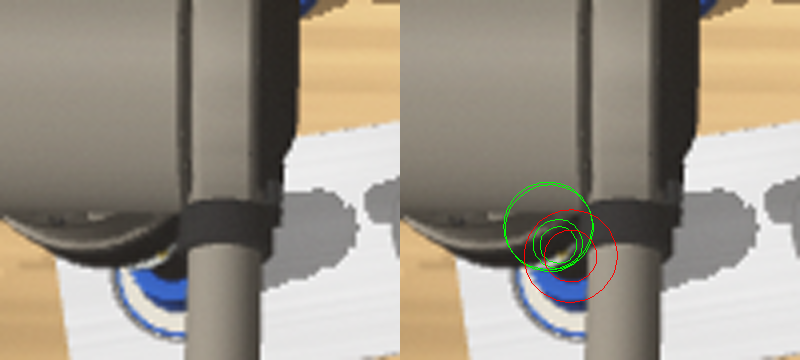

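```bash
python3 - <<'E'
from ov import *
from scipy.optimize import least_squares
s=cam("scene");p=status.get_state()['ee_pos']
from scipy.spatial.transform import Rotation as Ro
# image obs in left-pane crop coords
def P(u,v): return np.array([(u+.5)/6-.5+320,(v+.5)/6-.5+150])
yaw=np.radians(-3)
def pose(x): # nose dx,dy,dz, tilt about x, y
    return Ro.from_rotvec([x[3],x[4],0])*Ro.from_euler('z',yaw+x[5]), np.array([p[0],p[1],p[2]-.0851])+x[:3]
def pr(x,pts):
    R,t=pose(x); return proj(s,R.apply(np.array(pts))+t)
a=np.linspace(0,2*np.pi,180)
circ=lambda r,z:np.c_[r*np.cos(a),r*np.sin(a),0*a+z]
def feats(x):
    h=pr(x,[[.014,-.014,.068],[.014,.014,.068],[.014,-.014,.132],[.014,.014,.132],[-.014,-.014,.132],[-.014,.014,.132]])
    fb=pr(x,circ(.02,.06)); n=pr(x,circ(.009,0)); n4=pr(x,circ(.012,.004));f2=pr(x,circ(.02,.068))
    c=pr(x,circ(.012,.03))
    return dict(hbl=h[0],hbr=h[1],htl=h[2],htr=h[3],hkl=h[4],hkr=h[5],fbot=fb[:,1].max(),nbot=n[:,1].max(),nl=n4[:,0].min(),nr=n4[:,0].max(),fl=min(fb[:,0].min(),f2[:,0].min()),fr=max(fb[:,0].max(),f2[:,0].max()))
f=feats(np.zeros(6)); 
for k,v in f.items(): print(k,np.round((np.array(v)-([320,150] if np.size(v)==2 else (150 if 'bot' in k else 320))+.5)*6-.5,1))
st=status.get_state()
for d in([.005,0,0],[0,0,.005]):
  print(d,(proj(s,p+d)-proj(s,p))*6)
c=s; cv2.imwrite("pics/l2.png",cv2.resize(s[0][148:218,335:375],None,fx=11,fy=8.5,interpolation=cv2.INTER_LANCZOS4))
E
```

```text
hbl [179.6 227.9]
hbr [261.8 222.1]
htl [192.9  55.3]
htr [278.7  49.9]
hkl [173.5  14.4]
hkr [257.2   9.3]
fbot 255.4
nbot 384.9
nl 163.4
nr 232.1
fl 150.0
fr 270.8
[0.005, 0, 0] [[4.2778982  7.55334949]]
[0, 0, 0.005] [[  1.11362217 -13.15671749]]
```

View pics/l2.png

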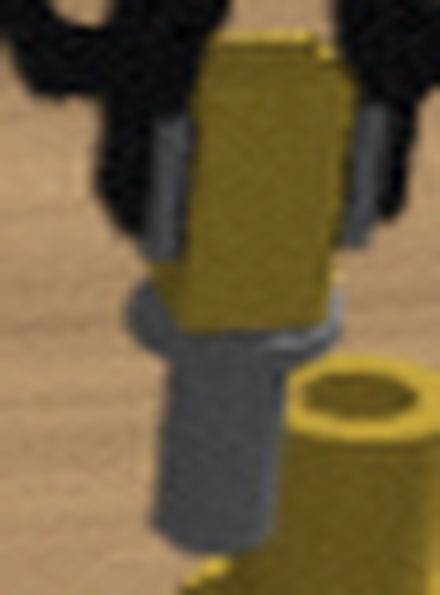

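Emit:
servo_tool:
  targets: "0.0005 -0.0015 0 0 0 0 0; 0.001 -0.003 -0.005 0 0 0 0; 0.0015 -0.004 -0.015 0 0 0 0; 0.0015 -0.0042 -0.027 0 0 0 0; 0.0015 -0.0042 -0.034 0 0 0 0; 0.0015 -0.0042 -0.04 0 0 0 0; 0.0015 -0.0042 -0.04 0 0 0 0; 0.0015 -0.0042 -0.04 0 0 0 0"

```text
time: 6.25
ee_pos: [0.605, 0.0656, 0.1936]
eef_rot: [3.141, 0.002, 1.521]
force: [-0.4, 0.5, -2.5]
opening: 0.0276
```

```bash
python3 - <<'E'
from ov import *
st=status.get_state();p=st['ee_pos'];print(st['time'],p,st['eef_rot'],st['force'])
nz=p[2]-.0851;G=(0,255,0);Rr=(0,0,255)
L=(.604,.068); g=p+[-.001,.0014,0]
rs=[(g,.009,nz,G),(g,.012,nz+.004,G),(g,.02,nz+.06,G),(g,.02,nz+.068,G),(L,.0135,.1,Rr),(L,.024,.1,Rr)]
ov("pics/l3.png","scene",325,175,50,75,8,rs)
E
```

```text
6.25 [0.604974   0.06560399 0.19355692] [3.14118256e+00 2.07660178e-03 1.52062957e+00] [-0.42472496  0.51576986 -2.48846768]
```

View pics/l3.png

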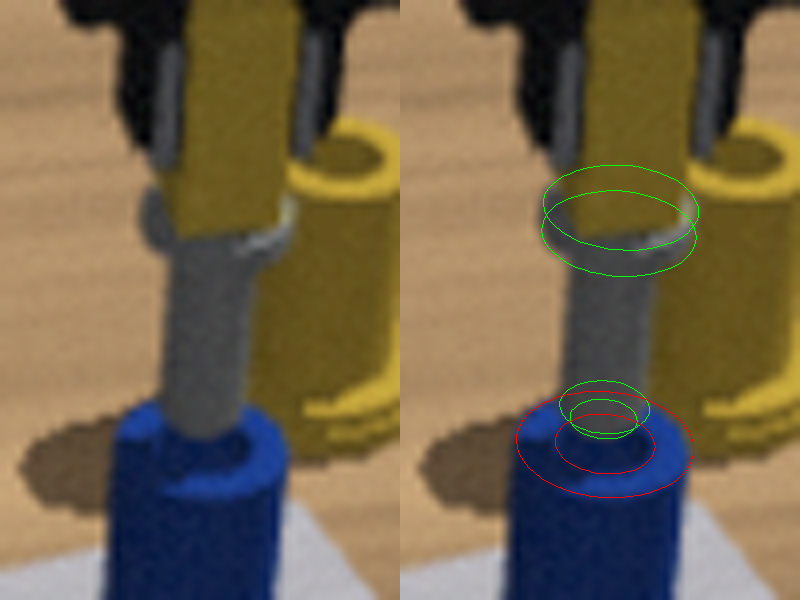

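Emit:
servo_tool:
  targets: "0 0 -0.004 0 0 0 0; 0 0 -0.007 0 0 0 0; 0 0 -0.009 0 0 0 0; 0 0 -0.011 0 0 0 0; 0 0 -0.013 0 0 0 0; 0 0 -0.015 0 0 0 0; 0 0 -0.017 0 0 0 0; 0 0 -0.019 0 0 0 0"

```text
time: 7.1
ee_pos: [0.6051, 0.0657, 0.1747]
eef_rot: [3.141, 0.002, 1.521]
force: [0.8, -0.8, -2.7]
opening: 0.0274
```

```bash
python3 - <<'E'
from ov import *
st=status.get_state();p=st['ee_pos'];print(st['time'],p,st['eef_rot'],st['force'],st['moment'])
nz=p[2]-.0851;G=(0,255,0);Rr=(0,0,255)
g=p+[-.001,.0014,0]; L=(.604,.067)
rs=[(g,.009,nz,G),(g,.012,nz+.004,G),(g,.02,nz+.06,G),(g,.02,nz+.068,G),(L,.0135,.1,Rr),(L,.024,.1,Rr)]
ov("pics/l4.png","scene",325,175,50,75,8,rs)
E
```

```text
7.1 [0.60511932 0.06567865 0.17470897] [3.14057312e+00 2.06063114e-03 1.52072107e+00] [ 0.82995928 -0.80134023 -2.65014461] [-0.0108617   0.01380887 -0.02412874]
```

View pics/l4.png

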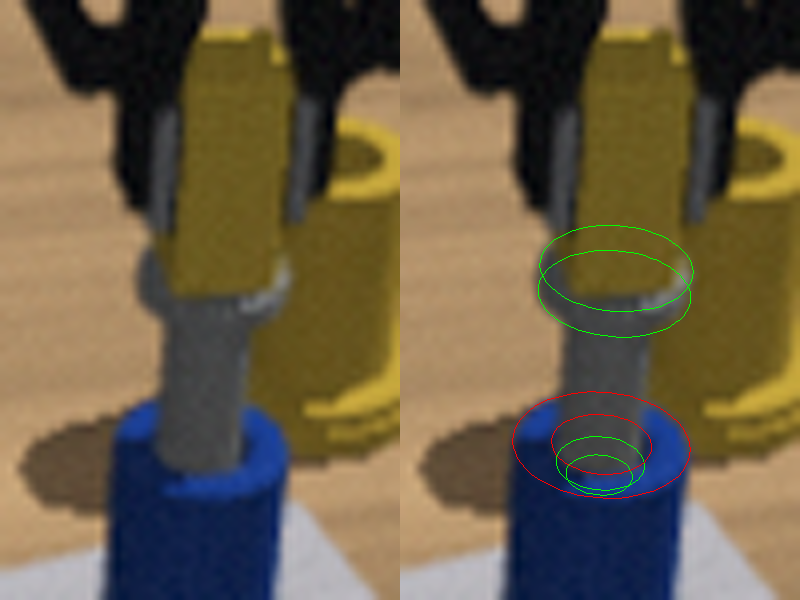

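Emit:
servo_tool:
  targets: "0 0 -0.004 0 0 0 0; 0 0 -0.008 0 0 0 0; 0 0 -0.011 0 0 0 0; 0 0 -0.014 0 0 0 0; 0 0 -0.016 0 0 0 0; 0 0 -0.018 0 0 0 0; 0 0 -0.02 0 0 0 0; 0 0 -0.022 0 0 0 0"

```text
time: 7.95
ee_pos: [0.605, 0.0656, 0.1522]
eef_rot: [3.141, 0.002, 1.521]
force: [0.3, 0.4, -1.9]
opening: 0.0277
```

Emit:
servo_tool:
  targets: "0 0 -0.001 0 0 0 0; 0 0 -0.002 0 0 0 0; 0 0 -0.003 0 0 0 0; 0 0 -0.004 0 0 0 0; 0 0 -0.005 0 0 0 0; 0 0 -0.006 0 0 0 0; 0 0 -0.007 0 0 0 0; 0 0 -0.008 0 0 0 0"

```text
time: 8.75
ee_pos: [0.605, 0.0656, 0.1442]
eef_rot: [3.141, 0.002, 1.521]
force: [-1.0, 0.2, -2.8]
opening: 0.0271
```

Emit:
servo_tool:
  targets: "0 0 -0.004 0 0 0 0; 0 0 -0.008 0 0 0 0; 0 0 -0.011 0 0 0 0; 0 0 -0.013 0 0 0 0; 0 0 -0.014 0 0 0 0; 0 0 -0.015 0 0 0 0; 0 0 -0.016 0 0 0 0; 0 0 -0.017 0 0 0 0"

```text
time: 9.55
ee_pos: [0.605, 0.0657, 0.1272]
eef_rot: [3.141, 0.002, 1.521]
force: [0.1, 0.1, -2.9]
opening: 0.0272
```

Emit:
servo_tool:
  targets: "0 0 -0.001 0 0 0 0; 0 0 -0.002 0 0 0 0; 0 0 -0.003 0 0 0 0; 0 0 -0.0035 0 0 0 0; 0 0 -0.004 0 0 0 0; 0 0 -0.0045 0 0 0 0; 0 0 -0.005 0 0 0 0; 0 0 -0.005 0 0 0 0"

```text
time: 10.35
ee_pos: [0.6054, 0.0657, 0.1251]
eef_rot: [3.138, 0.002, 1.521]
force: [-6.3, 0.1, 14.1]
opening: 0.0272
```

```bash
python3 - <<'E'
from ov import *
st=status.get_state();p=st['ee_pos'];print(st['time'],p,st['force'],st['moment'])
c=cam("scene");crop(c,320,180,70,90,6,"pics/l5.png")
E
```

```text
10.35 [0.60539362 0.06569092 0.12509806] [-6.29422374  0.13870638 14.0959796 ] [ 0.01979663  1.13696866 -0.02456748]
```

View pics/l5.png

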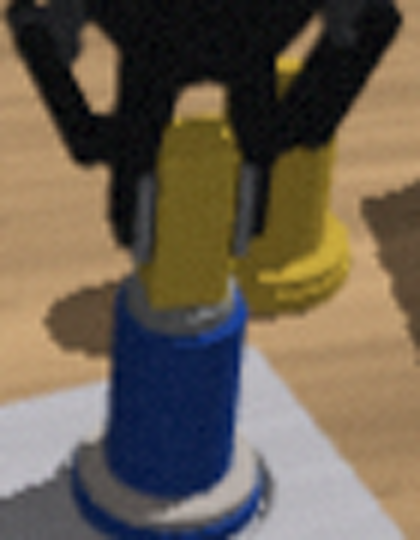

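Emit:
servo_tool:
  targets: "0 0 0.004 0 0 0 0; 0 0 0.012 0 0 0 0; 0 0 0.025 0 0 0 0; 0 0 0.04 0 0 0 0; 0 0 0.06 0 0 0 0; 0 0 0.08 0 0 0 0; 0 0 0.095 0 0 0 0; 0 0 0.1 0 0 0 0"

```text
time: 11.2
ee_pos: [0.6063, 0.0657, 0.2276]
eef_rot: [3.135, 0.002, 1.521]
force: [-0.4, 0.5, -3.1]
opening: 0.0276
```

```bash
python3 - <<'E'
from ov import *
st=status.get_state();p=st['ee_pos'];print(st['time'],p,st['force'])
nz=p[2]-.0855;G=(0,255,0);Rr=(0,0,255)
g=p+[-.001,.0014,0]; L=(.604,.067);Q=(.634,-.0915)
rs=[(g,.009,nz,G),(g,.012,nz+.004,G),(g,.02,nz+.06,G),(g,.02,nz+.068,G),(L,.0135,.1,Rr),(L,.024,.1,Rr),(Q,.0135,.1,Rr),(Q,.024,.1,Rr)]
ov("pics/l6.png","scene",240,140,130,140,3,rs)
E
```

```text
11.2 [0.60627477 0.06566177 0.22761289] [-0.36379609  0.47222356 -3.08981712]
```

View pics/l6.png

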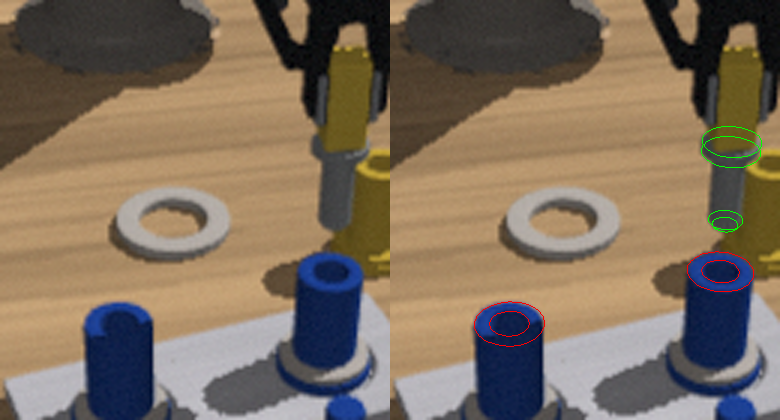

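Emit:
servo_tool:
  targets: "0.004 -0.02 0 0 0 0 0; 0.009 -0.05 0 0 0 0 0; 0.017 -0.09 0 0.003 0 0 0; 0.024 -0.13 0 0.006 0 0 0; 0.028 -0.15 0 0.006 0 0 0; 0.029 -0.158 -0.01 0.006 0 0 0; 0.029 -0.159 -0.025 0.006 0 0 0; 0.029 -0.159 -0.032 0.006 0 0 0"

```text
time: 12.05
ee_pos: [0.634, -0.0922, 0.1927]
eef_rot: [3.139, -0.006, 1.521]
force: [-0.4, 0.4, -2.8]
opening: 0.0269
```

```bash
python3 - <<'E'
from ov import *
st=status.get_state();p=st['ee_pos'];print(st['time'],p,st['eef_rot'],st['force'])
nz=p[2]-.0855;G=(0,255,0);Rr=(0,0,255)
g=p+[-.001,.0014,0]; Q=(.634,-.0915)
rs=[(g,.009,nz,G),(g,.012,nz+.004,G),(g,.02,nz+.06,G),(g,.02,nz+.068,G),(Q,.0135,.1,Rr),(Q,.024,.1,Rr)]
ov("pics/r1.png","scene",255,190,50,75,8,rs)
E
```

```text
12.05 [ 0.63403723 -0.09217401  0.19269361] [ 3.13918474 -0.00555258  1.52106712] [-0.36192641  0.43451307 -2.79447055]
```

View pics/r1.png

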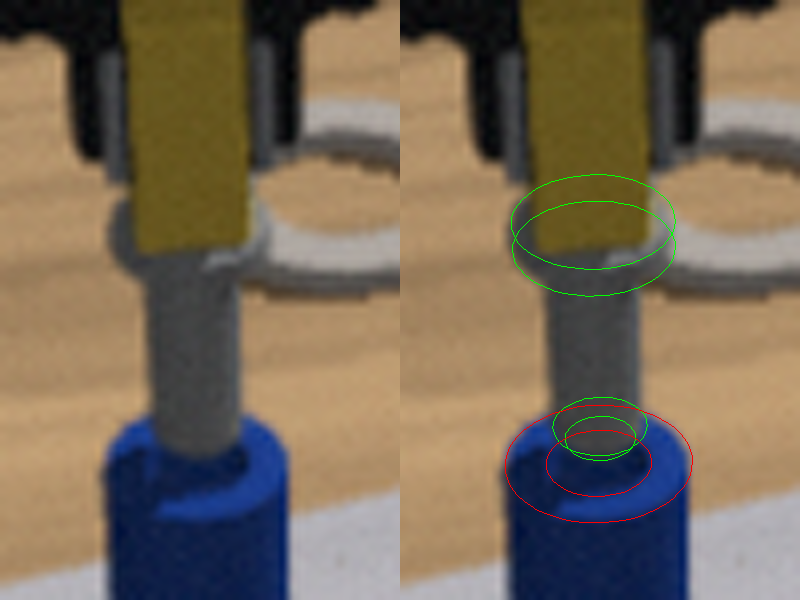

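Emit:
servo_tool:
  targets: "0.0005 0.0003 -0.002 -0.003 0.001 0 0; 0.001 0.0005 -0.004 -0.0055 0.002 0 0; 0.001 0.0005 -0.006 -0.0055 0.002 0 0; 0.001 0.0005 -0.008 -0.0055 0.002 0 0; 0.001 0.0005 -0.01 -0.0055 0.002 0 0; 0.001 0.0005 -0.012 -0.0055 0.002 0 0; 0.001 0.0005 -0.014 -0.0055 0.002 0 0; 0.001 0.0005 -0.016 -0.0055 0.002 0 0"

```text
time: 12.9
ee_pos: [0.6348, -0.0914, 0.1759]
eef_rot: [-3.141, -0.0, 1.521]
force: [0.0, 0.5, -2.5]
opening: 0.0272
```

```bash
python3 - <<'E'
from ov import *
st=status.get_state();p=st['ee_pos'];print(st['time'],p,st['eef_rot'],st['force'])
c=cam("scene");crop(c,255,190,50,75,8,"pics/r2.png")
E
```

```text
12.9 [ 0.63477411 -0.09141938  0.17590953] [-3.14114954e+00 -1.27167198e-04  1.52145534e+00] [ 0.03539563  0.50640055 -2.46636504]
```

View pics/r2.png

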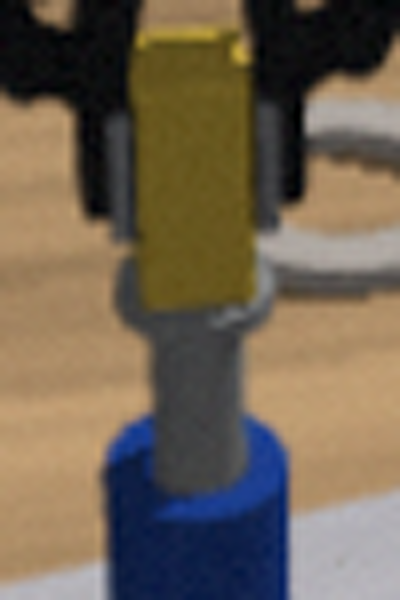

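Emit:
servo_tool:
  targets: "0 0 -0.004 0 0 0 0; 0 0 -0.008 0 0 0 0; 0 0 -0.011 0 0 0 0; 0 0 -0.014 0 0 0 0; 0 0 -0.016 0 0 0 0; 0 0 -0.0175 0 0 0 0; 0 0 -0.0185 0 0 0 0; 0 0 -0.019 0 0 0 0"

```text
time: 13.75
ee_pos: [0.6347, -0.0913, 0.1565]
eef_rot: [-3.141, -0.0, 1.522]
force: [-0.6, 0.2, -2.2]
opening: 0.0273
```

Emit:
servo_tool:
  targets: "0 0 -0.0005 0 0 0 0; 0 0 -0.001 0 0 0 0; 0 0 -0.0015 0 0 0 0; 0 0 -0.002 0 0 0 0; 0 0 -0.0025 0 0 0 0; 0 0 -0.003 0 0 0 0; 0 0 -0.0035 0 0 0 0; 0 0 -0.0035 0 0 0 0"

```text
time: 14.55
ee_pos: [0.6349, -0.0914, 0.1551]
eef_rot: [3.141, 0.0, 1.522]
force: [-4.2, 0.9, 9.6]
opening: 0.0275
```

The gauge stopped with about 12 N at roughly 30 mm depth, which is the ledge. So the right body is faulty and the left one is good. I'll retract and put the gauge back in the left body.

Emit:
servo_tool:
  targets: "0 0 0.003 0 0 0 0; 0 0 0.01 0 0 0 0; 0 0 0.022 0 0 0 0; 0 0 0.035 0 0 0 0; 0 0 0.05 0 0 0 0; -0.003 0.015 0.058 0 0 0 0; -0.008 0.04 0.06 0 0 0 0; -0.014 0.075 0.06 0 0 0 0"

```text
time: 15.35
ee_pos: [0.6209, -0.016, 0.2161]
eef_rot: [3.139, 0.0, 1.52]
force: [0.6, 0.7, -3.4]
opening: 0.0272
```

```bash
python3 - <<'E'
from ov import *
st=status.get_state();p=st['ee_pos'];print(st['time'],p,st['eef_rot'],st['force'])
c=cam("scene");crop(c,240,140,140,150,4,"pics/r3.png")
E
```

```text
15.35 [ 0.62089663 -0.01601978  0.2160661 ] [3.13905420e+00 3.49503138e-04 1.51952332e+00] [ 0.5549342   0.68893724 -3.39222781]
```

View pics/r3.png

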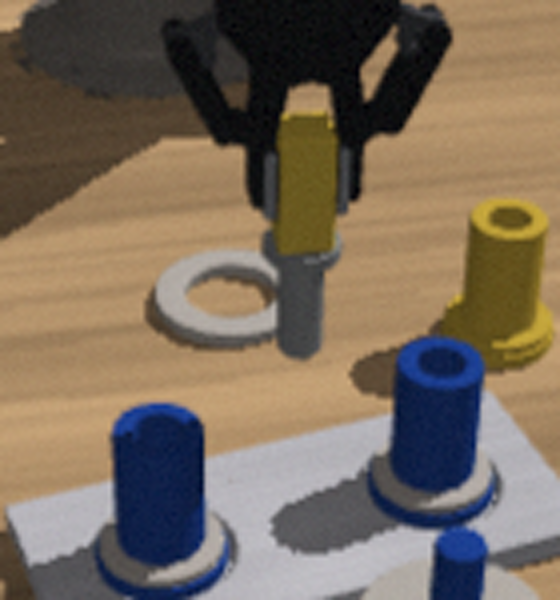

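Both bodies are still in their nests and the gauge is hanging straight. I'll move to hover over the left body.

Emit:
servo_tool:
  targets: "-0.004 0.02 0 0 0 0 0; -0.009 0.045 0 0 0 0 0; -0.013 0.068 0 0 0 0 0; -0.0155 0.08 -0.005 0 0 0 0; -0.0155 0.082 -0.013 0 0 0 0; -0.0155 0.082 -0.019 0 0 0 0; -0.0155 0.082 -0.023 0 0 0 0; -0.0155 0.082 -0.023 0 0 0 0"

```text
time: 16.2
ee_pos: [0.6037, 0.0717, 0.1918]
eef_rot: [-3.14, -0.004, 1.523]
force: [-0.6, 0.3, -2.1]
opening: 0.0273
```

```bash
python3 - <<'E'
from ov import *
st=status.get_state();p=st['ee_pos'];print(st['time'],p,st['eef_rot'],st['force'])
nz=p[2]-.0855;G=(0,255,0);Rr=(0,0,255)
L=(.604,.067); g=p+[-.001,.0014,0]
rs=[(g,.009,nz,G),(g,.012,nz+.004,G),(g,.02,nz+.06,G),(g,.02,nz+.068,G),(L,.0135,.1,Rr),(L,.024,.1,Rr)]
ov("pics/l7.png","scene",325,175,50,75,8,rs)
E
```

```text
16.2 [0.60372213 0.07169168 0.19177914] [-3.14012862 -0.00355335  1.52267915] [-0.5547168   0.27768238 -2.07624935]
```

View pics/l7.png

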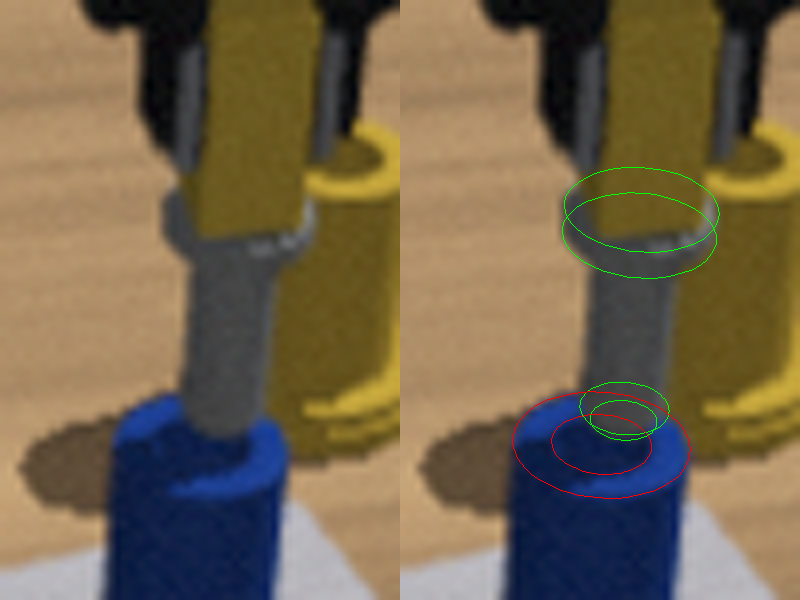

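Emit:
servo_tool:
  targets: "0.0007 -0.003 0 -0.002 0 0 0; 0.0015 -0.006 0 -0.0035 0 0 0; 0.0015 -0.006 0 -0.0035 0 0 0; 0.0015 -0.006 -0.003 -0.0035 0 0 0; 0.0015 -0.006 -0.006 -0.0035 0 0 0; 0.0015 -0.006 -0.009 -0.0035 0 0 0; 0.0015 -0.006 -0.012 -0.0035 0 0 0; 0.0015 -0.006 -0.015 -0.0035 0 0 0"

```text
time: 17.05
ee_pos: [0.6054, 0.0659, 0.177]
eef_rot: [-3.141, -0.0, 1.523]
force: [-0.5, 0.5, -3.1]
opening: 0.0269
```

```bash
python3 - <<'E'
from ov import *
st=status.get_state();p=st['ee_pos'];print(st['time'],p,st['eef_rot'],st['force'])
c=cam("scene");crop(c,325,175,50,75,8,"pics/l8.png")
E
```

```text
17.05 [0.60542626 0.06589141 0.17699877] [-3.14108248e+00 -1.97580214e-04  1.52287357e+00] [-0.47197258  0.46395488 -3.09643293]
```

View pics/l8.png

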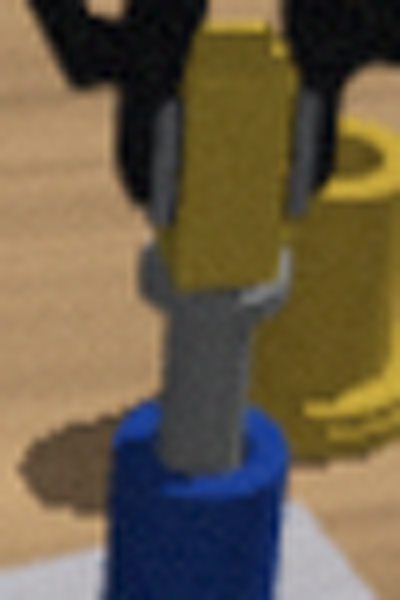

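Emit:
servo_tool:
  targets: "0 0 -0.004 0 0 0 0; 0 0 -0.008 0 0 0 0; 0 0 -0.013 0 0 0 0; 0 0 -0.018 0 0 0 0; 0 0 -0.023 0 0 0 0; 0 0 -0.028 0 0 0 0; 0 0 -0.033 0 0 0 0; 0 0 -0.037 0 0 0 0"

```text
time: 17.9
ee_pos: [0.6051, 0.0659, 0.1389]
eef_rot: [-3.14, -0.0, 1.523]
force: [0.3, 0.8, -3.0]
opening: 0.0277
```

Emit:
servo_tool:
  targets: "0 0 -0.004 0 0 0 0; 0 0 -0.007 0 0 0 0; 0 0 -0.009 0 0 0 0; 0 0 -0.0105 0 0 0 0; 0 0 -0.0115 0 0 0 0; 0 0 -0.0125 0 0 0 0; 0 0 -0.0135 0 0 0 0; 0 0 -0.014 0 0 0 0"

```text
time: 18.7
ee_pos: [0.6052, 0.0659, 0.1251]
eef_rot: [-3.14, -0.0, 1.523]
force: [-1.7, -0.7, 1.4]
opening: 0.0275
```

Emit:
servo_tool:
  targets: "0 0 0 0 0 0 0.5; 0 0 0 0 0 0 1; 0 0 0 0 0 0 1; 0 0 0 0 0 0 1; 0 0 0 0 0 0 1; 0 0 0 0 0 0 1; 0 0 0.005 0 0 0 1; 0 0 0.02 0 0 0 1"

```text
time: 19.5
ee_pos: [0.6043, 0.0659, 0.1442]
eef_rot: [-3.137, -0.0, 1.523]
force: [-0.5, 0.3, -0.4]
opening: 0.085
```

Emit:
servo_tool:
  targets: "0 0 0.03 0 0 0 1; 0 0 0.07 0 0 0 1; 0 0 0.11 0 0 0 1; 0.005 -0.03 0.12 0 0 0 1; 0.013 -0.07 0.12 0 0 0 1; 0.02 -0.11 0.12 0 0 0 1; 0.025 -0.14 0.12 0 0 0 1; 0.028 -0.157 0.12 0 0 0 1"

```text
time: 20.3
ee_pos: [0.6324, -0.0937, 0.2644]
eef_rot: [-3.137, 0.0, 1.521]
force: [0.4, 0.7, -0.0]
opening: 0.0855
```

```bash
python3 - <<'E'
from ov import *
st=status.get_state();p=st['ee_pos'];print(st['time'],p,st['eef_rot'],st['force'],st['opening'])
Rr=(0,0,255);L=(.604,.067);Q=(.634,-.0915);G=(0,255,0)
rs=[(Q,.0135,.1,Rr),(Q,.024,.1,Rr),(L,.02,.1,G),(L,.02,.108,G)]
ov("pics/r4.png","scene",240,170,130,130,3,rs)
c=cam("top");crop(c,230,170,195,110,4,"pics/r4t.png")
E
```

```text
20.3 [ 0.63236907 -0.09367541  0.26439738] [-3.13726222e+00  3.88456638e-04  1.52058401e+00] [ 0.42190046  0.65577311 -0.01196686] 0.08552799649417997
```

View pics/r4.png

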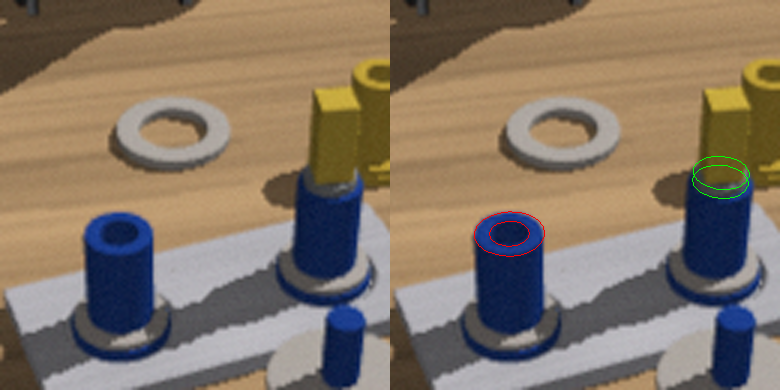

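View pics/r4t.png

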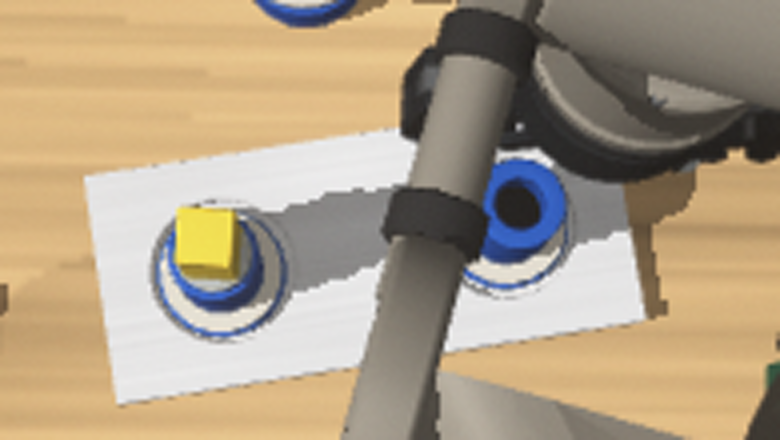

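Emit:
servo_tool:
  targets: "0.0022 0.002 -0.02 0 0 0 1; 0.0022 0.002 -0.06 0 0 0 1; 0.0022 0.002 -0.1 0 0 0 1; 0.0022 0.002 -0.14 0 0 0 1; 0.0022 0.002 -0.175 0 0 0 1; 0.0022 0.002 -0.197 0 0 0 1; 0.0022 0.002 -0.21 0 0 0 1; 0.0022 0.002 -0.21 0 0 0 1"

```text
time: 21.2
ee_pos: [0.6337, -0.0896, 0.0526]
eef_rot: [-3.134, -0.001, 1.521]
force: [0.1, 0.0, -0.6]
opening: 0.0854
```

Emit:
servo_tool:
  targets: "0 0 0 0 0 0 0.6; 0 0 0 0 0 0 0.4; 0 0 0 0 0 0 0.2; 0 0 0 0 0 0 0; 0 0 0 0 0 0 0; 0 0 0 0 0 0 0; 0 0 0 0 0 0 0; 0 0 0 0 0 0 0"

```text
time: 22.0
ee_pos: [0.6348, -0.09, 0.0547]
eef_rot: [-3.137, -0.0, 1.521]
force: [-0.4, -0.8, 5.8]
opening: 0.0478
```

```bash
python3 - <<'E'
from ov import *
st=status.get_state();p=st['ee_pos'];print(st['time'],p,st['eef_rot'],st['force'],st['opening'])
c=cam("scene");crop(c,230,150,160,150,4,"pics/r5.png")
E
```

```text
22.0 [ 0.63475703 -0.09002241  0.05465816] [-3.13727037e+00 -9.58681799e-05  1.52103361e+00] [-0.44796939 -0.77560853  5.82258152] 0.04783838918280915
```

View pics/r5.png

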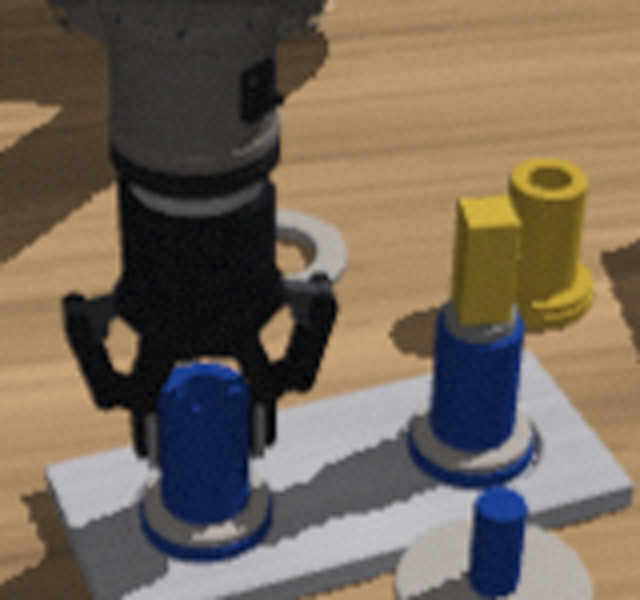

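Emit:
servo_tool:
  targets: "0 0 0.005 0 0 0 0; 0 0 0.02 0 0 0 0; 0 0 0.045 0 0 0 0; 0 0 0.08 0 0 0 0; 0 0 0.12 0 0 0 0; 0 0 0.16 0 0 0 0; 0 0 0.195 0 0 0 0; 0 0 0.21 0 0 0 0"

```text
time: 22.85
ee_pos: [0.6356, -0.0902, 0.2704]
eef_rot: [3.139, 0.001, 1.521]
force: [-0.1, 0.2, -1.9]
opening: 0.0477
```

```bash
python3 - <<'E'
from ov import *
st=status.get_state();p=st['ee_pos'];print(st['time'],p,st['eef_rot'],st['force'],st['opening'])
c=cam("scene");crop(c,200,50,190,190,3,"pics/r6.png")
E
```

```text
22.85 [ 0.63562674 -0.09017383  0.2703596 ] [3.13877324e+00 1.32901247e-03 1.52104193e+00] [-0.08064458  0.21133655 -1.93542668] 0.04774294422233857
```

View pics/r6.png

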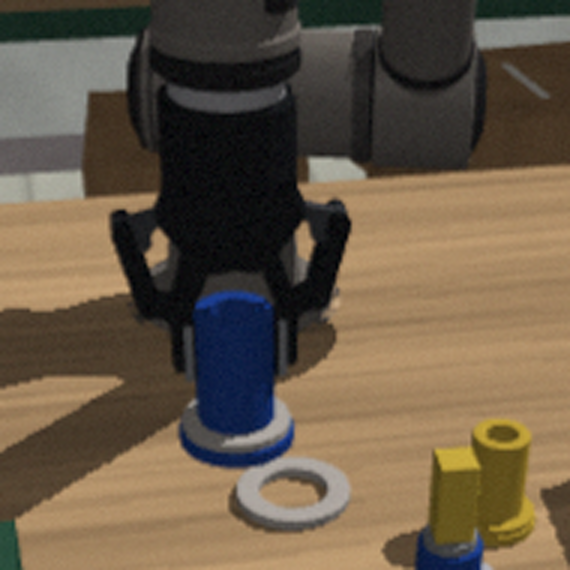

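Emit:
servo_tool:
  targets: "-0.012 0.025 0 0 0 0 0; -0.03 0.068 0 0 0 0 0; -0.045 0.113 0 0 0 0 0; -0.058 0.16 0 0 0 0 0; -0.072 0.208 0 0 0 0 0; -0.087 0.255 0 0 0 0 0; -0.1 0.3 0 0 0 0 0; -0.113 0.345 0 0 0 0 0"

```text
time: 23.7
ee_pos: [0.5217, 0.2564, 0.2716]
eef_rot: [3.137, 0.002, 1.521]
force: [1.0, 0.2, -2.0]
opening: 0.0473
```

Emit:
servo_tool:
  targets: "-0.008 0.03 0 0 0 0 0; -0.014 0.055 0 0 0 0 0; -0.018 0.07 -0.01 0 0 0 0; -0.019 0.073 -0.03 0 0 0 0; -0.019 0.073 -0.06 0 0 0 0; -0.019 0.073 -0.09 0 0 0 0; -0.019 0.073 -0.115 0 0 0 0; -0.019 0.073 -0.13 0 0 0 0"

```text
time: 24.5
ee_pos: [0.5013, 0.328, 0.1383]
eef_rot: [3.142, 0.005, 1.52]
force: [0.7, -0.1, -2.3]
opening: 0.0474
```

```bash
python3 - <<'E'
from ov import *
st=status.get_state();p=st['ee_pos'];print(st['time'],p,st['eef_rot'],st['force'],st['opening'])
c=cam("scene");crop(c,360,100,150,160,4,"pics/c1.png")
E
```

```text
24.5 [0.50134763 0.32797156 0.13825797] [3.14158945 0.00450186 1.52035435] [ 0.71412407 -0.07465822 -2.29963364] 0.04742109945864647
```

View pics/c1.png

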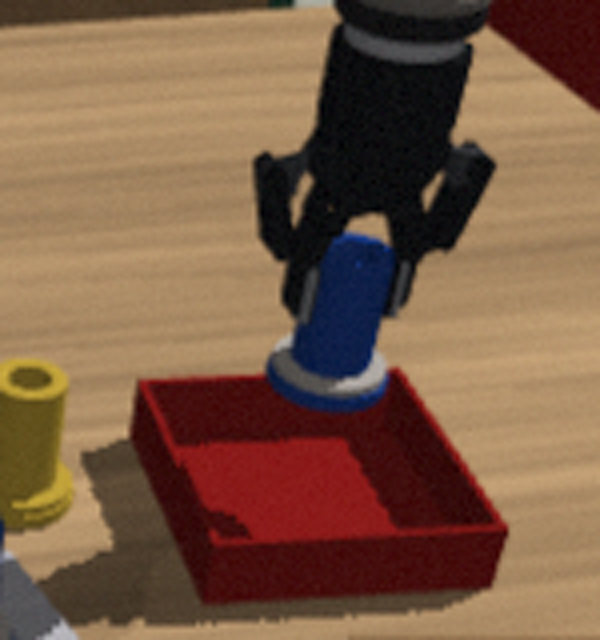

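Emit:
servo_tool:
  targets: "0.002 0 -0.015 0 0 0 0; 0.003 0 -0.035 0 0 0 0; 0.003 0 -0.053 0 0 0 0; 0.003 0 -0.067 0 0 0 0; 0.003 0 -0.075 0 0 0 0; 0.003 0 -0.08 0 0 0 0; 0.003 0 -0.083 0 0 0 0; 0.003 0 -0.085 0 0 0 0"

```text
time: 25.35
ee_pos: [0.5039, 0.3277, 0.0518]
eef_rot: [-3.14, 0.005, 1.52]
force: [1.1, -0.5, -3.3]
opening: 0.0473
```

Emit:
servo_tool:
  targets: "0 0 -0.0005 0 0 0 0; 0 0 -0.001 0 0 0 0; 0 0 -0.0015 0 0 0 0; 0 0 -0.002 0 0 0 0; 0 0 -0.0025 0 0 0 0; 0 0 -0.003 0 0 0 0; 0 0 -0.0035 0 0 0 0; 0 0 -0.004 0 0 0 0"

```text
time: 26.15
ee_pos: [0.5044, 0.3277, 0.0497]
eef_rot: [-3.141, 0.005, 1.52]
force: [-3.8, -3.3, 14.4]
opening: 0.0471
```

Contact with the crate floor came at the expected height, so I'll release and rise.

Emit:
servo_tool:
  targets: "0 0 0.001 0 0 0 0.2; 0 0 0.001 0 0 0 0.6; 0 0 0.001 0 0 0 1; 0 0 0.001 0 0 0 1; 0 0 0.001 0 0 0 1; 0 0 0.001 0 0 0 1; 0 0 0.005 0 0 0 1; 0 0 0.02 0 0 0 1"

```text
time: 26.95
ee_pos: [0.5034, 0.3272, 0.0686]
eef_rot: [-3.138, 0.007, 1.52]
force: [0.1, 0.1, -0.3]
opening: 0.0853
```

Emit:
servo_tool:
  targets: "0 0 0.02 0 0 0 1; 0 0 0.05 0 0 0 1; 0 0 0.09 0 0 0 1; 0 0 0.13 0 0 0 1; -0.02 0 0.16 0 0 0 1; -0.06 0 0.18 0 0 0 1; -0.09 0 0.18 0 0 0 1; -0.1 0 0.18 0 0 0 1"

```text
time: 27.75
ee_pos: [0.4012, 0.3273, 0.25]
eef_rot: [-3.139, 0.006, 1.522]
force: [0.1, 0.9, -0.1]
opening: 0.0855
```

```bash
python3 - <<'E'
from ov import *
st=status.get_state();p=st['ee_pos'];print(st['time'],p,st['force'],st['opening'])
R=(0,255,0)
C=(.504,.328);L=(.604,.067)
rs=[(C,.024,.095,R),(C,.036,.005,R),(L,.02,.108,R),(L,.036,.02,R)]
c=ov("pics/f1.png","scene",310,170,190,130,2,rs)
cv2.imwrite("pics/f1.png",cv2.resize(cv2.imread("pics/f1.png")[:,380:],None,fx=2,fy=2))
cv2.imwrite("pics/f2.png",c[0]); cv2.imwrite("pics/f3.png",cam("top")[0])
E
```

```text
27.75 [0.40121531 0.32733241 0.24998562] [ 0.13291272  0.87841313 -0.0578321 ] 0.08552513699022236
```

View pics/f1.png

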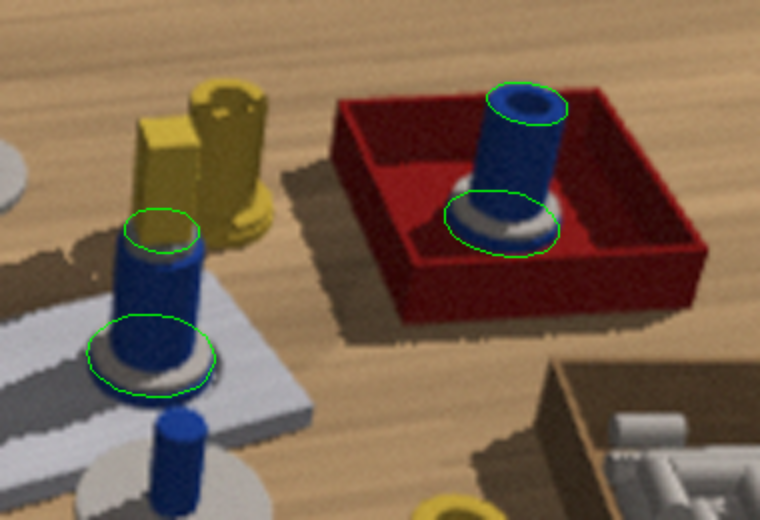

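View pics/f2.png

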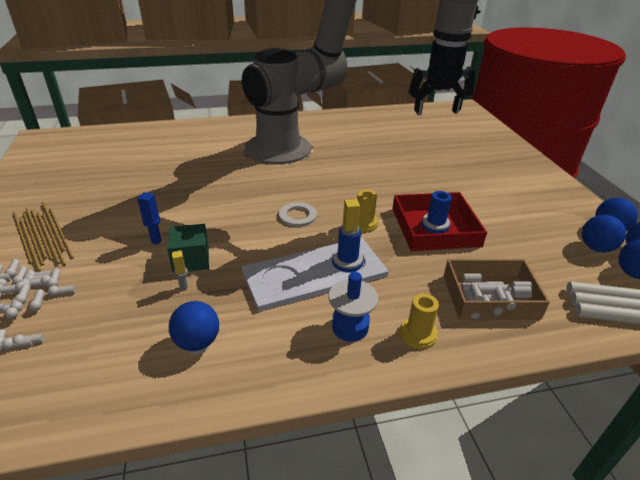

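View pics/f3.png

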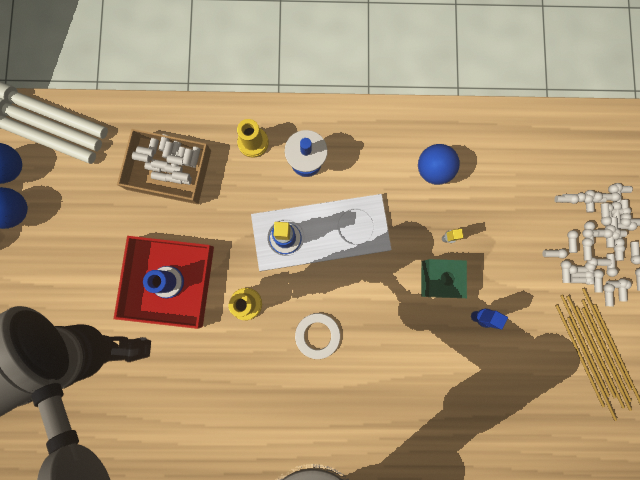

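The reject stands upright near the crate centre (around (438,220) in the scene view). The left body is in its nest with the gauge flange on the rim, the other things are where they started, and the arm is clear of everything.

```bash
python3 -c "
from h import *
print(status.get_state()['qvel'].round(3)); print(ticket.hand_in())"
```

```text
[-0.023  0.042 -0.042 -0.006 -0.007 -0.01 ]
the job is handed in; nothing more can be done
None
```

The job is done and handed in at about 28 s; the hand-in gave no verdict.

- **Left body (passed):** the gauge went in all the way, with the flange on the rim at about 14 N. The gauge now stands in it, fully down, in the left nest.
- **Right body (rejected):** the gauge stopped at about 30 mm with roughly 12 N on it, which matches the ledge. I stood this body upright on the crate floor, within a few millimetres of the centre.

**Last checks:** the final pictures show both bodies upright, and the tower, float, tub, seal and look-alikes show no visible shift. The gripper was open, touching nothing. One disagreement: the scene camera and the arm differed by about 1–2 mm sideways, so I aimed each insertion by comparing nose and bore in the same picture. No check failed.

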